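# Load the bench tester and click its range switch to the fifth step

## Robot

A 6-joint arm with a two-finger parallel gripper is mounted at the origin on the work surface. World frame = base frame: x ahead of the robot, y to its left, z up, the work surface at z = 0. Lengths are in mm, angles in rad, forces in N, time in s.
With the tool pointing down it reaches from about 350 to 775 mm from the base axis. Payload 7.3 kg.
Tool frame: the origin (TCP) lies on the front face of the gripper's body, between the roots of the fingers; the fingertips stand 66 mm ahead of it and the grasp point (between the pads) lies 47 mm ahead of it (bot.tip_extent is the distance from the TCP to the fingertips, in mm); z points along the fingers, y is the line along which they close (so a half turn about z gives the same grasp; the last joint's range is limited). The gripper opens to 92 mm and grips with 3 to 60 N. Pads are 19 mm wide; open, the fingers measure 130 mm over their backs; the gripper's body (75 mm by 190 mm) begins 47 mm behind the grasp point.
Start: joints at [-1.248, 0.342, 1.524, -0, 1.275, -0.146], TCP at [237.226, -468.362, 292.241] pointing down, gripper open.
Joint ranges: [-2.53, 2.53], [-0.77, 2.02], [0.04, 2.7], [-1, 4.14], [0.28, 2.66], [-3.11, 3.11]. Speed limits (rad/s): [2.57, 2.57, 3.14, 3.14, 3.14, 3.14].

## Interface

Orientations are given as [roll, pitch, yaw] about the fixed x, y, z axes, in that order (R = Rz(yaw) Ry(pitch) Rx(roll)).
In Python, from plant import readout, viewer, order, bot gives the robot as it stands.
- The arm moves only by the shell command python3 -m creep 'ROWS'. ROWS is text: rows parted by semicolons, each of 7 numbers parted by spaces: the shift along the world's x, y, z in m, then the turn, a rotation vector about the world's x, y, z in rad, then the opening in per cent of the stroke, from 0 (shut) to 100 (fully open). A call has 1 to 8 rows; each row shifts and turns the commanded pose from where the row before left it; what a row does not reach is not made up. A row lasts 1/12 s, in which the tool goes at most 41.7 mm and 7.16 degrees, less where a joint would pass 70% of its speed; a pose out of reach is approached as far as the arm can. A call is refused whole if a number of a shift passes 0.0417 or a number of a turn 0.125, either way. A call with a gripper value outside its range is refused whole. The fingers move at their own pace and stop on an object; the grip force is fixed at half the most. Time passes only in rows, so rows that do not move let the fingers close. It gives the time, the measured TCP pose, the force, the opening and the grip force at its end, in the units of the state.
- readout.get_obs(): the state, without advancing time (a new reading comes with each control period).
- viewer.capture(name): name is "scene" or "top"; returns the picture (384x512x3 uint8, red, green, blue); there is no depth.
- viewer.camera_info(name): a dict with "fx", "fy", "cx", "cy" (pixels), "D" ([k1, k2, p1, p2, k3] as OpenCV has them; the pictures are not rectified), "origin" and "rotation" of the camera in the world. Camera axes: x right, y up, looking along -z (the intrinsics and any distortion apply to the point x, -y, -z); pixel columns grow to the right and rows downward; lengths in mm; the calibration is good to about 2 mm. A picture is of the moment at which its call begins. camera_info takes no time and is no camera call.
- order.close_job(): hands the job in; it is judged then, once.
The state is a dict: "time": time; "joint_positions": joint angles; "dq": joint speeds; "tau": joint torques, N m; "tool_pos": TCP position; "tcp_rot": TCP orientation; "contact_force": force on the tool from outside, world axes, zero at the start; "moment": the same for the moment, N m; "grip_width": finger opening in mm; "finger_force": force on a finger pad.
Only numpy, scipy, OpenCV 4.12 (cv2) and the standard library are available. Lean on these libraries where they do the work, as an engineer would, in place of code of your own. Each camera call takes 0.05 s, during which the arm holds its last target. There are 200 camera calls.

## Task

Take the stepped module out of the stock rack and lower it gently (no dropping) into the cradle of the bench tester, upright, right down on the cradle's floor, with its low stepped end towards the switch. Only after that, turn the range switch clockwise to the fifth click up from its stop mark, without ever clicking over into the sixth. Leave the other parts in the rack and the things lying about where they are.

Things in the scene. Friction and masses are not known exactly. Their poses are not given: they have to be found in the camera images.
- tester: Bench tester, fixed: low grey console 160 (x) x 250 (y) x 30 mm high; origin: centre of its underside. The cradle is on its +y half, centred at y = +65 mm. At y = -68 mm a round black boss (92 mm across, top at 45 mm) carries the switch. White marks on the boss show the 8 switch positions; the stop mark (0) is twice as long as the others. Bar the cheeks and switch, nothing is higher than 45 mm.
- cradle (a point): Centre of the cradle floor, 30 mm above the table; axes as the tester's: -y points to the switch. Two aluminium cheeks (6 mm thick, 66 mm long in x, 70 mm high above this floor) face each other across y, 68 mm clear: 5 mm each side of the module's 58 mm length, no room for fingers. Its x ends are open but for stops 6 mm high, 56 mm clear (5 mm each side of the module's 46 mm width).
- switch_grip (a point): Point on the switch's vertical axis, mid-height of its finger bar, 72 mm above the table. Bar 46 x 14 mm, 30 mm tall, top 84 mm above the table, on a round skirt 52 mm across, its top at 54 mm. These axes turn with the switch: the bar and its pointer (white line on one half of its top) lie along +105 degrees from this x axis, anticlockwise from above.
- range_switch (a joint): Switch angle in rad: 0 at the anticlockwise stop, growing clockwise seen from above. Eight click positions 30 degrees (0.5236 rad) apart, 0 to 7 (7 is the other stop); fifth click = 2.618. Spring detent: about 0.1 N m passes a click; let go, it snaps to the nearest. At 0 the pointer is 105 degrees anticlockwise of the tester's +x axis. It starts at 0 to 2 clicks.
- rack: Stock rack, fixed, dark steel: base plate 75 (x) x 178 (y) x 8 mm; four upright dividers (4 mm thick, 70 mm long in x, 70 mm high above the plate) make three bays in a row, centred at y = -58, 0, +58 mm, each 54 mm clear, open at both x ends and on top. Origin: centre of the underside. Which part stands in which bay changes.
- module_mid (a point): Middle of the stepped module (35 mm above its underside). Grey plastic case 58 long (x), 46 wide (y), 70 mm high, 0.22 to 0.45 kg, standing in a rack bay with its axes along the rack's at the start, its sides 4 mm from the dividers. Its top is stepped: the 16 mm at the +x end are only 56 mm high, with three small brass screw heads.
- module_step (a point): Centre of the module's low step (top of the step, 56 mm above the underside, 21 mm from the middle towards +x).
- plain_box: Bystander in the rack: grey plastic box 58 x 46 x 56 mm without a step. Origin: centre of underside.
- canister: Bystander in the rack: round aluminium can, 44 mm across, 68 mm high. Origin: centre of underside.
- tape_roll: Bystander: roll 90 mm across, 36 mm high, lying on the table between or in front of the equipment. Origin: centre of underside.
- carton: Bystander: small carton 70 x 85 x 50 mm high on the table. Origin: centre of underside.
- screwdriver: Bystander: screwdriver lying on the table near the robot, about 200 mm long along its x.
- jar: Bystander: closed jar 60 mm across, 70 mm high, near the robot. Origin: centre of underside.

How it is judged:
By the outcome, as a careful person would: the job done as asked, in the order asked, and still so for the second after the job is handed in, with the robot touching nothing.
It also fails if it takes over 67 s, if anything falls off the work surface, if the arm or the gripper's body presses on something with over 40 N, if the wrist force passes 120 N, or if a joint passes its speed limit or range.

## Working session

There is one attempt and no reset: what is moved stays moved. The work goes in short steps, Python scripts to look and compute and a shell command to move; the robot and the scene stay as the last step left them, time stands still between calls to the robot, and variables do not carry over. Pictures are saved under pics/ and viewed, at most 10 in all, crops included, and the job is handed in when it is done.

```bash
ls; mkdir -p pics; python3 - <<'E'
from plant import readout, viewer, order, bot
import cv2
for n in("scene","top"):
    cv2.imwrite(f"pics/{n}0.png",viewer.capture(n)[:,:,::-1]); print(viewer.camera_info(n))
print(readout.get_obs())
E
```

```text
pics
{'fx': 379.88199482137287, 'fy': 379.88199482137287, 'cx': 257.61328935032225, 'cy': 190.02323593412166, 'D': array([-0.06827249,  0.        ,  0.        ,  0.        ,  0.        ]), 'origin': array([886.5962409 , 336.82124847, 944.9795355 ]), 'rotation': array([ 0.53440277, -0.01444609,  2.29418827])}
{'fx': 448.8291788773008, 'fy': 448.8291788773008, 'cx': 255.80456241653414, 'cy': 189.2230511809551, 'D': array([0.06174722, 0.        , 0.        , 0.        , 0.        ]), 'origin': array([ 408.61800647,   -9.25859618, 1256.45956814]), 'rotation': array([ 0.0924917 ,  0.0124955 , -1.56297457])}
{'time': 0.1, 'joint_positions': array([-1.24801363e+00,  3.42661901e-01,  1.52492913e+00,  1.28679652e-05,
        1.27541420e+00, -1.45979312e-01]), 'dq': array([ 0.00051929, -0.0024707 , -0.00282522,  0.00162219,  0.00126781,
       -0.0003437 ]), 'tau': array([ 2.09074002e-03, -4.32001948e+01, -2.44694799e+01,  7.18557998e-02,
        5.25866705e-02, -5.46935075e-05]), 'tool_pos': array([ 237.12839358, -468.08306393,  291.6071416 ]), 'tcp_rot': array([-3.14019689e+00, -2.17649319e-04,  4.68758106e-01]), 'contact_force': array([-0.52304927, -0.59836956,  0.71350338]), 'moment': array([-0.00870605,  0.01830142, -0.01701215]), 'finger_force': 0.0, 'grip_width': 91.82010198632224}
```

View pics/top0.png

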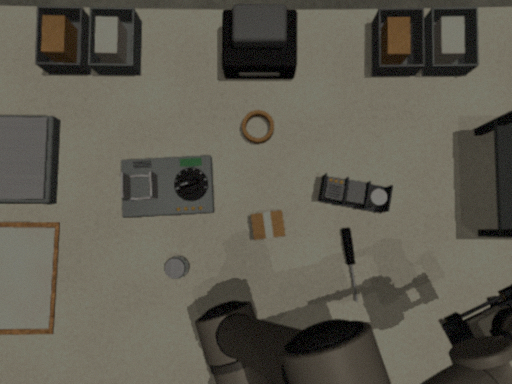

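View pics/scene0.png

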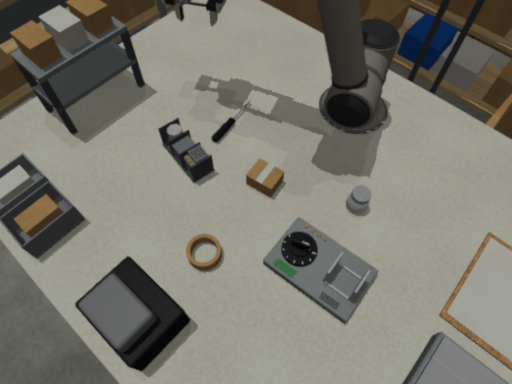

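The top view shows the tester near pixel (167,186), the rack near (355,193) with the can at its right end, and the screwdriver, carton and tape clear of both. I'll zoom in on the rack and tester.

```bash
cat > h.py <<'E'
import cv2, numpy as np
from scipy.spatial.transform import Rotation as R
from plant import readout, viewer
def cam(n):
    c=viewer.camera_info(n); K=np.array([[c['fx'],0,c['cx']],[0,c['fy'],c['cy']],[0,0,1]])
    return K,c['D'],R.from_euler('xyz',c['rotation']).as_matrix()@np.diag([1,-1,-1]),c['origin']
def ray(n,px,z):
    K,D,M,o=cam(n); u=cv2.undistortPoints(np.array(px,float).reshape(-1,1,2),K,D)[:,0]
    d=np.c_[u,np.ones(len(u))]@M.T; z=np.broadcast_to(z,len(u)); return o+d*((z-o[2])/d[:,2])[:,None]
def proj(n,P):
    K,D,M,o=cam(n); return cv2.projectPoints((np.array(P,float)-o)@M,np.zeros(3),np.zeros(3),K,D)[0][:,0]
def crop(img,x,y,w,h,s): return cv2.resize(img[y:y+h,x:x+w],None,fx=s,fy=s,interpolation=cv2.INTER_CUBIC)
E
python3 - <<'E'
from h import *
a=cv2.imread('pics/top0.png');b=cv2.imread('pics/scene0.png')
g=np.vstack([np.hstack([crop(a,310,160,100,75,4),crop(a,117,148,100,75,4)]),np.hstack([crop(b,145,110,80,60,5)[:300],crop(b,255,210,130,98,400/130)[:300]])])
cv2.imwrite('pics/z0.png',np.clip(g.astype(float)*1.4,0,255).astype('uint8'));print(g.shape)
E
```

```text
(600, 800, 3)
```

View pics/z0.png

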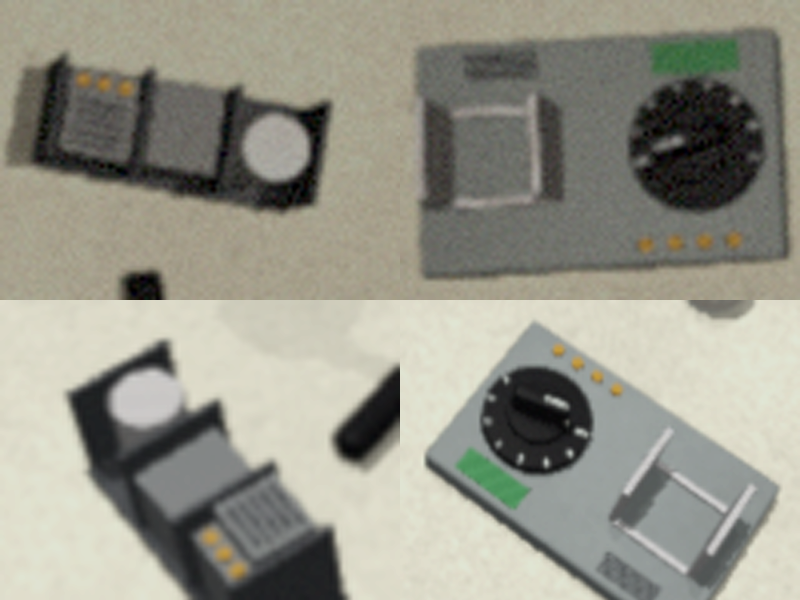

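Top crop: module with its three screws is in the left (+y) bay, with the step facing +x (middle screw at crop (105,85)). The scene crop agrees. The pointer is near the stop mark. Next I'll fit the tester and rack poses to points from both views.

```bash
python3 - <<'E'
from h import *
from scipy.optimize import least_squares
T=lambda u,v,ox,oy,s,du,dv:((u-du+.5)/s+ox-.5,(v-dv+.5)/s+oy-.5)
tr=lambda u,v:('top',T(u,v,310,160,4,0,0)); tt=lambda u,v:('top',T(u,v,117,148,4,400,0))
sr=lambda u,v:('scene',T(u,v,145,110,5,0,300)); st=lambda u,v:('scene',T(u,v,255,210,400/130,400,300))
def fit(obs,g):
    def f(p):
        c,s=np.cos(p[2]),np.sin(p[2]);r=[]
        for n in('top','scene'):
            o=[(q,uv) for (m,uv),q in obs if m==n]
            Q=np.array([q for q,_ in o],float); W=np.c_[p[0]+c*Q[:,0]-s*Q[:,1],p[1]+s*Q[:,0]+c*Q[:,1],Q[:,2]]
            r.append((proj(n,W)-np.array([uv for _,uv in o])))
        return np.vstack(r).ravel()
    s=least_squares(f,g,x_scale=[10,10,.1],loss='soft_l1'); print(s.x,np.degrees(s.x[2]));print(f(s.x).reshape(-1,2).round(1).tolist());return s.x
t=fit([(tt(415,47),(80,125,30)),(tt(775,31),(80,-125,30)),(tt(787,258),(-80,-125,30)),(tt(424,275),(-80,125,30)),(tt(696,145),(0,-68,45)),
 (st(535,322),(-80,-125,30)),(st(777,488),(-80,125,30)),(st(427,457),(80,-125,30)),(st(537,420),(0,-68,45))],[450,220,0])
r=fit([(tr(62,57),(35,87,78)),(tr(152,70),(35,29,78)),(tr(238,88),(35,-29,78)),(tr(328,102),(35,-87,78)),(tr(105,85),(21,58,65)),
 (sr(165,343),(-35,-87,78)),(sr(218,403),(-35,-29,78)),(sr(272,465),(-35,29,78)),(sr(330,530),(-35,87,78)),(sr(70,393),(35,-87,78)),(sr(224,554),(21,58,65))],[430,-270,-.1])
w=lambda p,x,y:(p[0]+np.cos(p[2])*x-np.sin(p[2])*y,p[1]+np.sin(p[2])*x+np.cos(p[2])*y)
print('module',w(r,0,58),'cradle',w(t,0,65),'switch',w(t,0,-68))
a=ray('top',[tt(655,151)[1],tt(680,141)[1]],84);print(a)
b=ray('scene',[st(540,396)[1],st(570,409)[1]],84);print(b)
for q in(a[0]-a[1],b[1]-b[0]): print(np.degrees(np.arctan2(q[1],q[0])-t[2]))
s=w(t,0,-68)
for q in(*a,*b): print(np.degrees(np.arctan2(q[1]-s[1],q[0]-s[0])-t[2]))
E
```

```text
[5.31445286e+02 2.52641526e+02 6.03415118e-02] 3.4573139543371054
[[-0.5, -0.5], [0.2, -1.2], [-0.2, -0.2], [-1.3, 0.6], [-0.3, -0.5], [-0.4, -1.1], [2.0, -0.2], [-1.5, -0.6], [-0.0, -1.0]]
[ 5.12940700e+02 -2.57590049e+02 -1.78327394e-01] -10.21740707090229
[[0.8, -1.2], [0.1, -0.4], [0.6, -0.9], [0.3, -0.4], [-0.8, -0.4], [0.8, -0.6], [0.8, -0.8], [1.0, -0.8], [0.9, -0.8], [-0.4, 0.5], [0.3, 0.4]]
module (np.float64(523.2289574828291), np.float64(-200.50982655093648)) cradle (np.float64(527.5254676829555), np.float64(317.5232263791307)) switch (np.float64(535.5460194118868), np.float64(184.7652859387806))
[[526.09232331 204.46678847  84.        ]
 [532.80601705 188.21138425  84.        ]]
[[535.17319181 182.1458437   84.        ]
 [528.06168146 206.86323691  84.        ]]
108.98394906345278
102.59389028865196
112.17654124575948
125.03099380664881
-101.55786634632426
105.25337283485793
```

Residuals are about 1 px. The module is at (523,-200), the cradle at (527.5,317.5), and the switch at (535.5,185) at click 0. The module must be gripped along its length in the rack but across its width in the cradle, so I'll regrasp it on the free table at about (540,-60). Now moving over the rack.

```bash
python3 -m creep '0.0204 0.0191 -0.0065 0 0 0.066 100;0.0204 0.0191 -0.0065 0 0 0.066 100;0.0204 0.0191 -0.0065 0 0 0.066 100;0.0204 0.0191 -0.0065 0 0 0.066 100;0.0204 0.0191 -0.0065 0 0 0.066 100;0.0204 0.0191 -0.0065 0 0 0.066 100;0.0204 0.0191 -0.0065 0 0 0.066 100;0.0204 0.0191 -0.0065 0 0 0.066 100' && python3 -m creep '0.0204 0.0191 -0.0065 0 0 0.066 100;0.0204 0.0191 -0.0065 0 0 0.066 100;0.0204 0.0191 -0.0065 0 0 0.066 100;0.0204 0.0191 -0.0065 0 0 0.066 100;0.0204 0.0191 -0.0065 0 0 0.066 100;0.0204 0.0191 -0.0065 0 0 0.066 100;0 0 0 0 0 0 100;0 0 0 0 0 0 100'
```

```text
time: 0.77
tool_pos: [401.1, -314.3, 239.7]
tcp_rot: [-3.141, -0.0, 1.0]
contact_force: [0.5, 0.5, -0.6]
grip_width: 91.6
finger_force: 0.0
time: 1.43
tool_pos: [523.1, -199.8, 200.3]
tcp_rot: [-3.14, -0.0, 1.395]
contact_force: [0.6, 0.4, -0.4]
grip_width: 91.8
finger_force: 0.0
```

```bash
python3 -m creep '0 0 -0.018 0 0 0 100;0 0 -0.018 0 0 0 100;0 0 -0.018 0 0 0 100;0 0 -0.018 0 0 0 100;0 0 -0.018 0 0 0 100;0 0 -0.01 0 0 0 100;0 0 -0.008 0 0 0 100;0 0 0 0 0 0 100'; python3 - <<'E'
from h import *
g=np.hstack([crop(viewer.capture('top'),300,140,100,100,4),crop(viewer.capture('scene'),135,90,100,100,4)])
cv2.imwrite('pics/z1.png',np.clip(g[:,:,::-1]*1.4,0,255).astype('uint8'))
E
```

```text
time: 2.1
tool_pos: [521.9, -201.3, 92.1]
tcp_rot: [-3.139, -0.001, 1.392]
contact_force: [-0.1, 0.8, 0.7]
grip_width: 91.7
finger_force: 0.0
```

View pics/z1.png

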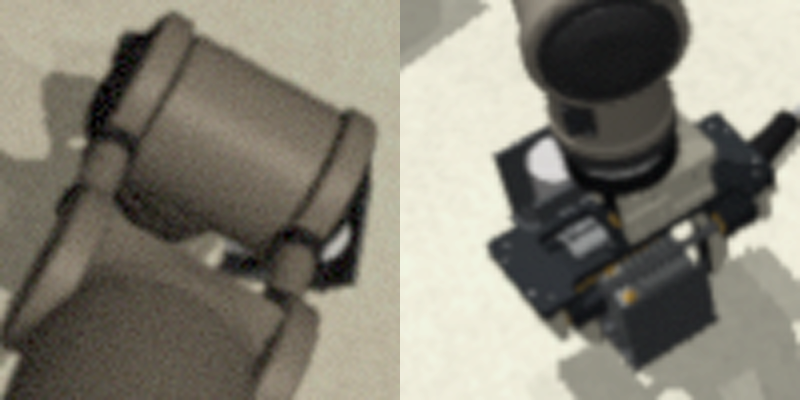

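The scene view shows the fingers straddling the module's bay along its length, with one screw visible at (628,296). Closing.

```bash
python3 -m creep '0 0 0 0 0 0 0;0 0 0 0 0 0 0;0 0 0 0 0 0 0;0 0 0 0 0 0 0;0 0 0 0 0 0 0;0 0 0 0 0 0 0;0 0 0 0 0 0 0;0 0 0 0 0 0 0'
```

```text
time: 2.87
tool_pos: [522.9, -201.0, 93.5]
tcp_rot: [3.141, 0.0, 1.393]
contact_force: [-0.6, 0.6, 2.1]
grip_width: 58.3
finger_force: 29.8
```

```bash
python3 -m creep '0 0 0.004 0 0 0 0;0 0 0.008 0 0 0 0;0 0 0.016 0 0 0 0;0 0 0.02 0 0 0 0;0 0 0.02 0 0 0 0;0 0 0.02 0 0 0 0;0 0 0.016 0 0 0 0;0 0 0 0 0 0 0'; python3 -m creep '0 0 0 0 0 0 0'; python3 - <<'E'
from h import *
o=readout.get_obs();print(o['contact_force'],o['moment'],o['tool_pos'],o['tcp_rot'])
E
```

```text
time: 3.53
tool_pos: [524.1, -201.6, 200.9]
tcp_rot: [3.136, 0.002, 1.393]
contact_force: [1.0, -0.5, -3.3]
grip_width: 58.3
finger_force: 29.8
time: 3.62
tool_pos: [522.9, -201.0, 197.8]
tcp_rot: [3.14, 0.0, 1.393]
contact_force: [-0.2, -1.0, -3.3]
grip_width: 58.0
finger_force: 29.8
[-0.22501681 -0.99441939 -3.29081912] [ 0.04826282 -0.09475844 -0.03840838] [ 522.88983317 -200.98713593  197.7666983 ] [3.14019219e+00 4.71137596e-04 1.39282708e+00]
```

```bash
for i in 1; do python3 -m creep '0.001 0.009 0 0 0 -0.083 0;0.001 0.009 0 0 0 -0.083 0;0.001 0.009 0 0 0 -0.083 0;0.001 0.009 0 0 0 -0.083 0;0.001 0.009 0 0 0 -0.083 0;0.001 0.009 0 0 0 -0.083 0;0.001 0.009 0 0 0 -0.083 0;0.001 0.009 0 0 0 -0.083 0'; done; python3 -m creep '0.001 0.009 0 0 0 -0.083 0;0.001 0.009 0 0 0 -0.083 0;0.001 0.009 0 0 0 -0.083 0;0.001 0.009 0 0 0 -0.083 0;0.001 0.009 0 0 0 -0.083 0;0.001 0.009 0 0 0 -0.083 0;0.001 0.009 0 0 0 -0.083 0;0.001 0.009 0 0 0 -0.083 0' && python3 -m creep '0 0 0 0 0 -0.005 0;0 0 0 0 0 0 0;0 0 -0.02 0 0 0 0;0 0 -0.02 0 0 0 0;0 0 -0.02 0 0 0 0;0 0 -0.02 0 0 0 0;0 0 -0.015 0 0 0 0;0 0 0 0 0 0 0'; python3 -m creep '0 0 0 0 0 0 0'
```

```text
time: 4.28
tool_pos: [530.0, -128.2, 195.4]
tcp_rot: [-3.139, 0.002, 0.725]
contact_force: [-0.4, 0.5, -4.5]
grip_width: 57.7
finger_force: 29.8
time: 4.95
tool_pos: [538.0, -56.3, 195.4]
tcp_rot: [-3.141, 0.003, 0.061]
contact_force: [0.3, -0.5, -2.9]
grip_width: 58.4
finger_force: 29.8
time: 5.62
tool_pos: [536.7, -57.2, 98.7]
tcp_rot: [-3.14, 0.007, 0.061]
contact_force: [-1.6, 0.6, -2.9]
grip_width: 58.1
finger_force: 29.8
time: 5.7
tool_pos: [538.2, -57.4, 101.4]
tcp_rot: [-3.141, 0.002, 0.061]
contact_force: [0.4, 0.2, -3.4]
grip_width: 58.1
finger_force: 29.8
```

```bash
python3 -m creep '0 0 -0.004 0 0 0 0;0 0 -0.004 0 0 0 0;0 0 -0.003 0 0 0 0;0 0 -0.002 0 0 0 0;0 0 -0.001 0 0 0 0;0 0 0 0 0 0 0'; python3 -m creep '0 0 -0.001 0 0 0 0;0 0 0 0 0 0 0';python3 -m creep '0 0 -0.001 0 0 0 0;0 0 0 0 0 0 0'
```

```text
time: 6.2
tool_pos: [538.8, -56.9, 88.2]
tcp_rot: [3.142, 0.0, 0.06]
contact_force: [0.3, -0.9, -2.8]
grip_width: 58.0
finger_force: 29.8
time: 6.37
tool_pos: [538.9, -56.9, 87.3]
tcp_rot: [3.141, -0.0, 0.06]
contact_force: [1.3, 0.3, -4.0]
grip_width: 58.2
finger_force: 29.8
time: 6.53
tool_pos: [538.8, -57.0, 86.2]
tcp_rot: [3.142, 0.0, 0.06]
contact_force: [0.2, -0.2, -3.3]
grip_width: 58.0
finger_force: 29.8
```

```bash
python3 -m creep '0 0 -0.001 0 0 0 0;0 0 0 0 0 0 0';python3 -m creep '0 0 -0.0007 0 0 0 0;0 0 0 0 0 0 0';python3 -m creep '0 0 -0.0007 0 0 0 0;0 0 0 0 0 0 0'
```

```text
time: 6.7
tool_pos: [538.9, -56.9, 85.4]
tcp_rot: [3.141, -0.0, 0.06]
contact_force: [-0.6, 0.4, 0.7]
grip_width: 58.3
finger_force: 29.8
time: 6.87
tool_pos: [538.9, -57.0, 85.4]
tcp_rot: [3.141, -0.001, 0.06]
contact_force: [-3.0, 1.4, 6.1]
grip_width: 58.0
finger_force: 29.8
time: 7.03
tool_pos: [538.9, -56.9, 85.4]
tcp_rot: [3.141, -0.001, 0.06]
contact_force: [-5.2, 0.7, 12.7]
grip_width: 57.9
finger_force: 29.8
```

```bash
python3 -m creep '0 0 0.0015 0 0 0 0;0 0 0 0 0 0 100;0 0 0 0 0 0 100;0 0 0 0 0 0 100;0 0 0 0 0 0 100;0 0 0 0 0 0 100;0 0 0 0 0 0 100'; python3 -m creep '0 0 0.005 0 0 0 100;0 0 0.01 0 0 0 100;0 0 0.02 0 0 0 100;0 0 0.02 0 0 0 100;0 0 0.018 0 0 0 100;0 0 0 0 0 0.1 100;0 0 0 0 0 0.12 100;0 0 0 0 0 0.12 100' ; python3 -m creep '0 0 0 0 0 0.12 100;0 0 0 0 0 0.12 100;0 0 0 0 0 0.12 100;0 0 0 0 0 0.12 100;0 0 0 0 0 0.12 100;0 0 0 0 0 0.12 100;0 0 0 0 0 0.12 100;0 0 0 0 0 0.12 100'; python3 -m creep '0 0 0 0 0 0.12 100;0 0 0 0 0 0.12 100;0 0 0 0 0 0.031 100;0 0 0 0 0 0 100;0 0 0 0 0 0 100'; python3 - <<'E'
from h import *
g=np.hstack([crop(viewer.capture('top'),220,130,100,100,4),crop(viewer.capture('scene'),180,90,100,100,4)])
cv2.imwrite('pics/z2.png',np.clip(g[:,:,::-1]*1.4,0,255).astype('uint8'))
E
```

```text
time: 7.62
tool_pos: [538.8, -57.0, 85.2]
tcp_rot: [3.142, 0.0, 0.06]
contact_force: [1.0, -0.1, 0.3]
grip_width: 90.6
finger_force: 0.0
time: 8.28
tool_pos: [539.2, -57.0, 159.9]
tcp_rot: [3.14, -0.002, 0.406]
contact_force: [-0.4, 0.3, 0.0]
grip_width: 91.8
finger_force: 0.0
time: 8.95
tool_pos: [539.0, -57.0, 159.4]
tcp_rot: [3.14, 0.0, 1.366]
contact_force: [0.7, -0.2, 0.3]
grip_width: 91.9
finger_force: 0.0
time: 9.37
tool_pos: [539.0, -57.0, 159.1]
tcp_rot: [3.141, 0.0, 1.629]
contact_force: [0.3, -0.5, -0.7]
grip_width: 92.0
finger_force: 0.0
```

View pics/z2.png

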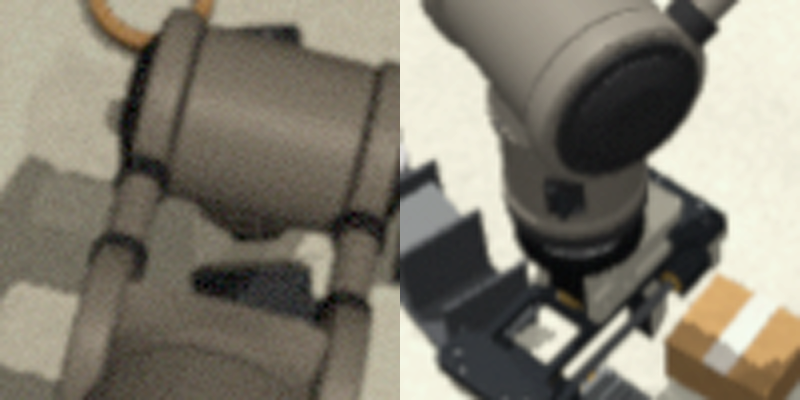

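The module stands under the gripper (visible at crop (600,385)). The carton, at crop (740,330), is close to the -x finger, so I'll narrow the opening before going down. First I'll check the carton's edge.

```bash
python3 - <<'E'
from h import *
print(ray('top',[(252,213),(283,210),(285,236),(254,239)],50).round())
g=crop(cv2.imread('pics/scene0.png'),235,150,60,50,1)
E
python3 -m creep '0 0 0 0 0 0 72;0 0 0 0 0 0 72;0 0 0 0 0 0 72'
```

```text
[[456.  16.  50.]
 [465. -67.  50.]
 [396. -72.  50.]
 [387.  10.  50.]]
time: 9.72
tool_pos: [538.8, -57.0, 158.4]
tcp_rot: [3.141, 0.0, 1.63]
contact_force: [-0.4, -0.9, 0.2]
grip_width: 75.9
finger_force: 0.0
```

```bash
python3 -m creep '0 0 0 0 0 0 72;0 0 -0.015 0 0 0 72;0 0 -0.015 0 0 0 72;0 0 -0.015 0 0 0 72;0 0 -0.015 0 0 0 72;0 0 -0.01 0 0 0 72;0 0 0 0 0 0 72;0 0 0 0 0 0 72';  python3 -m creep '0 0 0 0 0 0 0;0 0 0 0 0 0 0;0 0 0 0 0 0 0;0 0 0 0 0 0 0;0 0 0 0 0 0 0;0 0 0 0 0 0 0;0 0 0 0 0 0 0'
```

```text
time: 10.38
tool_pos: [538.7, -57.0, 88.2]
tcp_rot: [-3.141, -0.0, 1.631]
contact_force: [0.8, 0.4, -0.1]
grip_width: 66.4
finger_force: 0.0
time: 10.97
tool_pos: [539.0, -57.0, 89.0]
tcp_rot: [3.141, 0.0, 1.631]
contact_force: [-1.7, 0.6, 5.9]
grip_width: 45.6
finger_force: 29.9
```

```bash
python3 -m creep '0 0 0.005 0 0 0 0;0 0 0.01 0 0 0 0;0 0 0.02 0 0 0 0;0 0 0.025 0 0 0 0;0 0 0.025 0 0 0 0;0 0 0.025 0 0 0 0;0 0 0.015 0 0 0 0;-0.0006 0.01 0 0 0 0 0'; python3 -m creep '-0.0006 0.02 0 0 0 0 0;-0.0006 0.024 0 0 0 0 0;-0.0006 0.024 0 0 0 0 0;-0.0006 0.024 0 0 0 0 0;-0.0006 0.024 0 0 0 0 0;-0.0006 0.024 0 0 0 0 0;-0.0006 0.024 0 0 0 0 0;-0.0006 0.024 0 0 0 0 0';python3 -m creep '-0.0006 0.024 0 0 0 0 0;-0.0006 0.024 0 0 0 0 0;-0.0006 0.024 0 0 0 0 0;-0.0006 0.024 0 0 0 0 0;-0.0006 0.024 0 0 0 0 0;-0.0006 0.024 0 0 0 0 0;-0.0006 0.02 0 0 0 0 0;-0.0006 0.012 0 0 0 0 0';python3 -m creep '-0.0006 0.01 0 0 0 0 0;0 0 0 0 0 0 0;0 0 0 0 0 0 0'; python3 - <<'E'
from h import *
t,s=viewer.capture('top'),viewer.capture('scene')
cv2.imwrite('pics/t3.png',t[:,:,::-1]);cv2.imwrite('pics/s3.png',s[:,:,::-1])
g=np.hstack([crop(t,100,140,100,100,4),crop(s,290,190,100,100,4)])
cv2.imwrite('pics/z3.png',np.clip(g[:,:,::-1]*1.4,0,255).astype('uint8'))
E
```

```text
time: 11.63
tool_pos: [539.9, -48.2, 217.4]
tcp_rot: [3.134, 0.003, 1.629]
contact_force: [0.8, -0.2, -2.0]
grip_width: 45.8
finger_force: 29.9
time: 12.3
tool_pos: [532.3, 142.9, 212.1]
tcp_rot: [-3.139, -0.0, 1.631]
contact_force: [-0.1, -0.3, -2.2]
grip_width: 45.8
finger_force: 29.9
time: 12.97
tool_pos: [527.2, 319.6, 211.9]
tcp_rot: [-3.139, -0.0, 1.633]
contact_force: [-0.9, 0.4, -4.0]
grip_width: 46.0
finger_force: 29.9
time: 13.22
tool_pos: [527.7, 326.8, 212.7]
tcp_rot: [-3.141, 0.001, 1.631]
contact_force: [0.3, -0.6, -3.9]
grip_width: 45.7
finger_force: 29.9
```

View pics/z3.png

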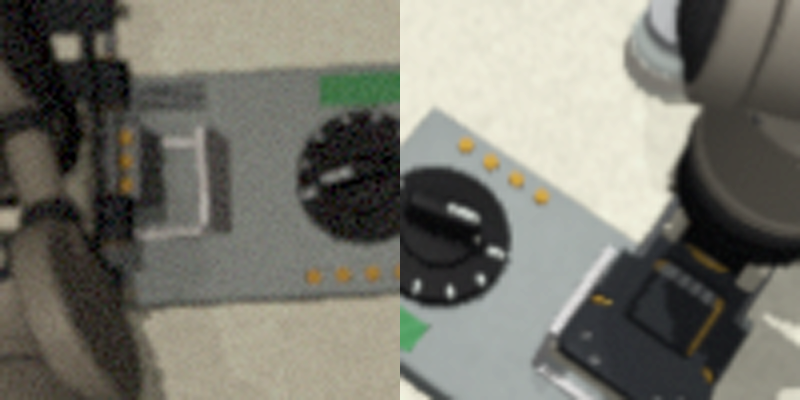

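The screws face the switch (top crop (127,137)…(127,186)), so the orientation is right. The TCP is about 9 mm past the cradle in y. I'll refine by comparing screws and cheek tops in the same top camera.

```bash
python3 - <<'E'
from h import *
o=readout.get_obs();tp=o['tool_pos'];yaw=.0603
u=lambda a:np.array([np.cos(a),np.sin(a)])
a=cv2.imread('pics/top0.png').astype(float); t3=cv2.imread('pics/t3.png').astype(float)
def cen(img,x0,x1,y0,y1,w):
    W=np.clip(w(img[y0:y1,x0:x1]),0,None);Y,X=np.mgrid[y0:y1,x0:x1];return (W*X).sum()/W.sum(),(W*Y).sum()/W.sum()
br=lambda c:c.mean(2)-110
for n,b in(('R0',(147,156,171,200)),('L0',(119,127,171,200))):
    p=cen(a,*b,br);print(n,p,a[b[2]:b[3],b[0]:b[1]].mean(2)[14].round(),ray('top',[p],100)[0])
p=cen(t3,147,156,171,201,br);print('R3',p,ray('top',[p],100)[0])
q=cen(t3,127,137,170,191,lambda c:c[...,2]-c[...,0]-45);zs=tp[2]-88.5+57
print('screws',q,ray('top',[q],zs)[0],'expected',tp[:2]+21*u(yaw-np.pi/2),tp)
# scene: cheek tops in s0
s=cv2.imread('pics/scene0.png')
cv2.imwrite('pics/sc.png',np.hstack([crop(s,320,245,50,60,8),crop(a.astype('uint8'),112,163,50,60,8)]))
E
```

```text
R0 (np.float64(149.84615384615384), np.float64(189.15384615384613)) [ 74.  83.  84. 100.  90.  63.  42.  43.  47.] [514.13251938 280.13468578 100.        ]
L0 (np.float64(119.43801652892563), np.float64(186.4586776859504)) [114. 113. 109.  91.  60.  43.  50.  46.] [520.60588291 358.56511368 100.        ]
R3 (np.float64(150.1529411764706), np.float64(188.57647058823528)) [515.63767226 279.38838396 100.        ]
screws (np.float64(131.05464480874318), np.float64(179.71038251366122)) [529.2048301  305.40119791 181.65691358] expected [529.35672296 305.06595273] [528.09119022 326.02778535 213.15691358]
```

View pics/sc.png

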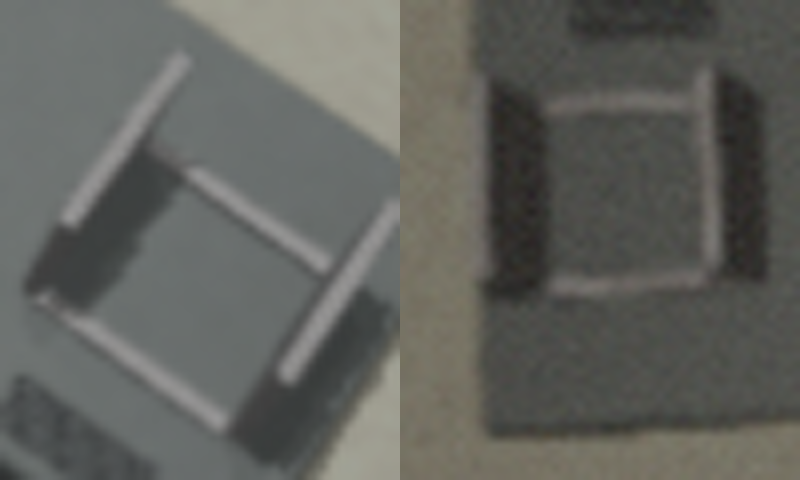

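The left crop (scene) shows the cheek tops at (182,58)-(68,220) and (397,205)-(288,380). The right crop (top) shows them at u≈709-712 and 486, with stops at (622,102) and (629,283). The screws match the robot to within 0.4 mm, so the top camera can be trusted.

```bash
python3 - <<'E'
from h import *
T=lambda L,ox,oy:[((u+.5)/8+ox-.5,(v+.5)/8+oy-.5) for u,v in L]
c=ray('top',T([(309,70),(312,268),(86,78),(87,280)],112,163),100);st=ray('top',T([(222,102),(229,283)],112,163),36)
print(c.round(1),c.mean(0),st.round(1),st.mean(0))
for i in(0,2): d=c[i]-c[i+1];print(np.degrees(np.arctan2(d[1],d[0])))
c=ray('scene',T([(182,58),(68,220),(397,205),(288,380)],320,245),100);print(c.round(1),c.mean(0))
st=ray('scene',T([(182,165),(325,267),(40,298),(225,428)],320,245),36);print(st.round(1))
for i in(0,2): d=c[i+1]-c[i];print(np.degrees(np.arctan2(d[1],d[0])))
E
```

```text
[[560.6 280.6 100. ]
 [496.2 277.8 100. ]
 [557.5 352.5 100. ]
 [491.9 349.8 100. ]] [526.56473492 315.16599149 100.        ] [[557.8 326.   36. ]
 [495.8 321.6  36. ]] [526.79289014 323.7999315   36.        ]
2.5298271528683967
2.278783840612987
[[497.  277.7 100. ]
 [559.9 281.7 100. ]
 [492.6 351.5 100. ]
 [556.5 356.6 100. ]] [526.47636246 316.90357385 100.        ]
[[496.9 294.   36. ]
 [494.4 346.7  36. ]
 [560.9 285.8  36. ]
 [556.2 352.   36. ]]
3.6478771570485
4.5337081789790465
```

```bash
python3 -m creep '-0.0006 -0.005 0 0 0 0 0;-0.0006 -0.005 0 0 0 0 0;0 0 -0.004 0 0 0 0;0 0 -0.006 0 0 0 0;0 0 0 0 0 0 0;0 0 0 0 0 0 0';python3 -m creep '0 0 -0.005 0 0 0 0;0 0 -0.005 0 0 0 0;0 0 -0.005 0 0 0 0;0 0 -0.005 0 0 0 0;0 0 0 0 0 0 0;0 0 0 0 0 0 0'
```

```text
time: 13.82
tool_pos: [526.6, 316.8, 202.7]
tcp_rot: [-3.14, 0.0, 1.631]
contact_force: [0.5, 0.0, -3.5]
grip_width: 45.8
finger_force: 29.9
time: 14.32
tool_pos: [526.6, 317.0, 182.8]
tcp_rot: [-3.141, 0.0, 1.631]
contact_force: [0.3, 0.6, -3.2]
grip_width: 46.1
finger_force: 29.9
```

```bash
python3 - <<'E'
from h import *
t,s=viewer.capture('top'),viewer.capture('scene')
g=np.hstack([crop(t,110,150,60,60,6.66),crop(s,315,225,60,60,6.66)])
cv2.imwrite('pics/z4.png',np.clip(g[:,:,::-1]*1.4,0,255).astype('uint8'))
E
```

```text
(no output)
```

View pics/z4.png

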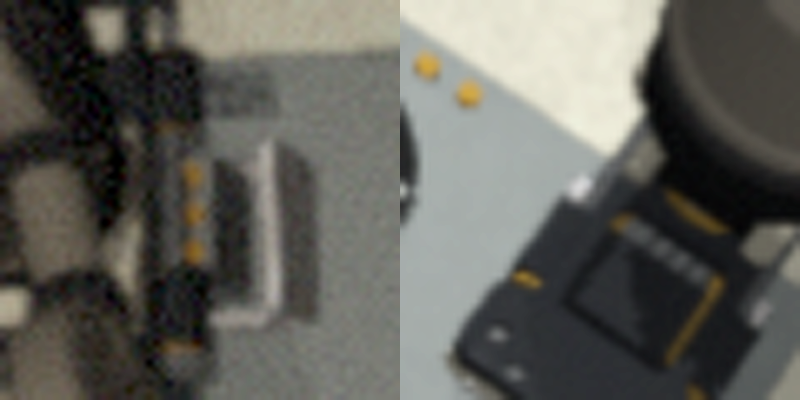

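The module is between the cheeks with its screws towards the switch, and there is no side force. I'll continue down.

```bash
python3 -m creep '0 0 -0.006 0 0 0 0;0 0 -0.007 0 0 0 0;0 0 -0.007 0 0 0 0;0 0 0 0 0 0 0';python3 -m creep '0 0 -0.007 0 0 0 0;0 0 -0.007 0 0 0 0;0 0 -0.007 0 0 0 0;0 0 -0.006 0 0 0 0;0 0 0 0 0 0 0';python3 -m creep '0 0 -0.004 0 0 0 0;0 0 -0.004 0 0 0 0;0 0 -0.002 0 0 0 0;0 0 -0.002 0 0 0 0;0 0 0 0 0 0 0;0 0 0 0 0 0 0'
```

```text
time: 14.75
tool_pos: [525.9, 316.6, 161.2]
tcp_rot: [-3.138, 0.001, 1.631]
contact_force: [0.2, -0.6, -4.4]
grip_width: 45.7
finger_force: 29.9
time: 15.17
tool_pos: [526.1, 316.7, 134.5]
tcp_rot: [-3.139, 0.001, 1.631]
contact_force: [-0.6, -0.2, -3.2]
grip_width: 46.0
finger_force: 29.9
time: 15.67
tool_pos: [526.9, 317.0, 124.4]
tcp_rot: [3.141, -0.0, 1.631]
contact_force: [-0.5, 0.0, -2.9]
grip_width: 45.7
finger_force: 29.9
```

```bash
python3 -m creep '0 0 -0.001 0 0 0 0;0 0 -0.001 0 0 0 0;0 0 -0.001 0 0 0 0;0 0 0 0 0 0 0';python3 -m creep '0 0 -0.001 0 0 0 0;0 0 0 0 0 0 0';python3 -m creep '0 0 -0.001 0 0 0 0;0 0 0 0 0 0 0';python3 -m creep '0 0 -0.0007 0 0 0 0;0 0 0 0 0 0 0'
```

```text
time: 16.0
tool_pos: [526.7, 317.0, 121.1]
tcp_rot: [-3.141, 0.0, 1.631]
contact_force: [-0.2, -0.1, -3.9]
grip_width: 46.0
finger_force: 29.9
time: 16.17
tool_pos: [526.8, 317.0, 120.2]
tcp_rot: [-3.142, 0.0, 1.631]
contact_force: [-0.0, -0.2, -2.7]
grip_width: 46.0
finger_force: 29.9
time: 16.33
tool_pos: [526.8, 317.0, 119.2]
tcp_rot: [-3.141, 0.0, 1.631]
contact_force: [0.5, 0.2, -3.0]
grip_width: 46.0
finger_force: 29.9
time: 16.5
tool_pos: [526.8, 317.1, 119.1]
tcp_rot: [3.141, -0.0, 1.631]
contact_force: [-1.1, -0.5, 0.9]
grip_width: 46.1
finger_force: 29.9
```

The module is seated: contact came at the expected height, TCP z 119. Releasing and retreating, then I'll refine the switch axis from the first pictures.

```bash
python3 -m creep '0 0 0 0 0 0 75;0 0 0 0 0 0 75;0 0 0 0 0 0 75;0 0 0 0 0 0 75;0 0 0.006 0 0 0 75;0 0 0.012 0 0 0 75;0 0 0.02 0 0 0 75;0 0 0.025 0 0 0 75'; python3 - <<'E'
from h import *
for n,b in(('top',(170,160,46,46)),('scene',(272,222,58,55))):
    im=cv2.imread(f'pics/{n}0.png');x,y,w,h=b;s=8
    g=cv2.resize(im[y:y+h,x:x+w],None,fx=s,fy=s,interpolation=cv2.INTER_CUBIC).mean(2)
    m=cv2.morphologyEx((g<58).astype('uint8'),cv2.MORPH_CLOSE,np.ones((25,25)))
    c=max(cv2.findContours(m,0,2)[0],key=cv2.contourArea);e=cv2.fitEllipse(cv2.convexHull(c))
    p=((e[0][0]+.5)/s+x-.5,(e[0][1]+.5)/s+y-.5);print(n,e,p,ray(n,[p],45))
E
```

```text
time: 17.17
tool_pos: [526.3, 316.8, 182.1]
tcp_rot: [-3.14, 0.001, 1.631]
contact_force: [0.3, 0.5, 0.5]
grip_width: 68.6
finger_force: 0.0
top ((168.9198455810547, 157.605224609375), (280.8917236328125, 357.4911193847656), 0.5890952944755554) (190.67748069763184, 179.26315307617188) [[546.88134242 183.98943267  45.        ]]
scene ((219.4012451171875, 218.3006591796875), (275.8734436035156, 291.4259948730469), 119.75983428955078) (298.98765563964844, 248.85008239746094) [[538.40657746 186.4622422   45.        ]]
```

```bash
python3 -m creep '0.001 -0.012 0.005 0 0 0.037 75;0.0012 -0.02 0.005 0 0 0.037 75;0.0012 -0.021 0 0 0 0.037 75;0.0012 -0.021 0 0 0 0.037 75;0.0012 -0.021 0 0 0 0.037 75;0.0012 -0.021 0 0 0 0.037 75;0.0014 -0.0167 0 0 0 0.04 60;0 0 0 0 0 0 60'; python3 -m creep '0 0 -0.012 0 0 0 60;0 0 -0.018 0 0 0 60;0 0 -0.018 0 0 0 60;0 0 -0.012 0 0 0 60;0 0 -0.006 0 0 0 60;0 0 0 0 0 0 60;0 0 0 0 0 0 60'; python3 - <<'E'
from h import *
o=readout.get_obs();print(o['tool_pos'],o['tcp_rot'],o['moment'],o['joint_positions'])
E
```

```text
time: 17.83
tool_pos: [535.8, 181.7, 193.0]
tcp_rot: [3.14, 0.001, 1.892]
contact_force: [-0.1, 0.7, 0.6]
grip_width: 59.6
finger_force: 0.0
time: 18.42
tool_pos: [535.6, 184.8, 126.4]
tcp_rot: [3.141, 0.0, 1.893]
contact_force: [-0.2, 0.1, 0.5]
grip_width: 55.4
finger_force: 0.0
[535.55227788 184.81177591 126.35386527] [3.14066366e+00 9.26122010e-07 1.89279261e+00] [ 0.05753696 -0.07268595 -0.00616614] [ 1.96974074e-01  5.94879979e-01  1.61308403e+00  1.43075323e-04
  9.32706798e-01 -1.25107383e-01]
```

```bash
python3 -m creep '0 0 -0.002 0 0 0 30;0 0 0 0 0 0 30;0 0 0 0 0 0 30;0 0 0 0 0 0 20;0 0 0 0 0 0 20';  python3 -m creep '0 0 0 0 0 0 0;0 0 0 0 0 0 0;0 0 0 0 0 0 0;0 0 0 0 0 0 0;0 0 0 0 0 0 0;0 0 0 0 0 0 0'; python3 - <<'E'
from h import *
o=readout.get_obs();print(o['tool_pos'],o['tcp_rot'],o['moment'],o['contact_force'])
E
```

```text
time: 18.83
tool_pos: [535.3, 184.4, 124.0]
tcp_rot: [3.141, 0.0, 1.893]
contact_force: [0.5, 0.7, -0.0]
grip_width: 26.3
finger_force: 0.0
time: 19.33
tool_pos: [534.9, 184.2, 123.7]
tcp_rot: [-3.141, 0.0, 1.893]
contact_force: [-4.0, -1.5, 4.9]
grip_width: 14.2
finger_force: 30.0
[534.8737479  184.22553422 123.74025678] [-3.14078934e+00  2.82868913e-05  1.89290287e+00] [-0.24266144  0.56979644  0.04182659] [-3.96810101 -1.52582579  4.87108219]
```

Gripped on the bar (14.2 mm) and nearly centred. Turning clockwise one click at a time to check force and backlash.

```bash
python3 -m creep '-0.0004 0 0 0 0 -0.105 0;0 0 0 0 0 -0.105 0;0 0 0 0 0 -0.105 0;0 0 0 0 0 -0.105 0;0 0 0 0 0 -0.1036 0;0 0 0 0 0 0 0;0 0 0 0 0 0 0'; python3 - <<'E'
from h import *
o=readout.get_obs();print(o['tool_pos'],o['tcp_rot'],o['moment'],o['contact_force'])
E
python3 -m creep '0 0 0 0 0 -0.105 0;0 0 0 0 0 -0.105 0;0 0 0 0 0 -0.105 0;0 0 0 0 0 -0.105 0;0 0 0 0 0 -0.1036 0;0 0 0 0 0 0 0;0 0 0 0 0 0 0'; python3 - <<'E'
from h import *
o=readout.get_obs();print(o['tool_pos'],o['tcp_rot'],o['moment'],o['contact_force'])
E
```

```text
time: 19.92
tool_pos: [534.8, 184.2, 123.7]
tcp_rot: [3.141, 0.0, 1.372]
contact_force: [-1.9, -2.1, 5.1]
grip_width: 13.6
finger_force: 30.0
[534.82767834 184.22723168 123.72179193] [3.14146475e+00 1.93450014e-04 1.37222347e+00] [-0.45683573  0.44979862 -0.04695239] [-1.94832268 -2.12849529  5.05526702]
time: 20.5
tool_pos: [534.8, 184.2, 123.7]
tcp_rot: [3.141, 0.0, 0.851]
contact_force: [-2.8, -2.3, 5.3]
grip_width: 14.1
finger_force: 30.0
[534.84272719 184.21290273 123.73568376] [3.14129610e+00 1.47677091e-04 8.50666971e-01] [-0.58827322  0.47751117 -0.03313142] [-2.83996035 -2.3155993   5.30011925]
```

```bash
python3 -m creep '0 0 0 0 0 -0.105 0;0 0 0 0 0 -0.105 0;0 0 0 0 0 -0.105 0;0 0 0 0 0 -0.105 0;0 0 0 0 0 -0.1036 0;0 0 0 0 0 0 0;0 0 0 0 0 0 0';python3 -m creep '0 0 0 0 0 -0.105 0;0 0 0 0 0 -0.105 0;0 0 0 0 0 -0.105 0;0 0 0 0 0 -0.105 0;0 0 0 0 0 -0.1036 0;0 0 0 0 0 0 0;0 0 0 0 0 0 0';python3 -m creep '0 0 0 0 0 -0.105 0;0 0 0 0 0 -0.105 0;0 0 0 0 0 -0.105 0;0 0 0 0 0 -0.105 0;0 0 0 0 0 -0.1036 0;0 0 0 0 0 0 0;0 0 0 0 0 0 0'
```

```text
time: 21.08
tool_pos: [534.9, 184.2, 123.7]
tcp_rot: [3.141, 0.0, 0.328]
contact_force: [-2.3, -3.1, 4.4]
grip_width: 13.4
finger_force: 30.0
time: 21.67
tool_pos: [534.9, 184.1, 123.7]
tcp_rot: [3.141, -0.0, -0.196]
contact_force: [-2.0, -2.5, 4.6]
grip_width: 14.1
finger_force: 30.0
time: 22.25
tool_pos: [534.8, 184.1, 123.7]
tcp_rot: [3.141, -0.0, -0.719]
contact_force: [-2.4, -3.5, 5.4]
grip_width: 14.0
finger_force: 30.0
```

```bash
python3 -m creep '0 0 0 0 0 0 60;0 0 0 0 0 0 60;0 0 0 0 0 0 60;0 0 0 0 0 0 60;0 0 0 0 0 0 60;0 0 0.01 0 0 0 60;0 0 0.02 0 0 0 60;0 0 0.03 0 0 0 60'; python3 -m creep '0 0 0.03 0 0 0 60;-0.01 -0.03 0.01 0 0 0 60;-0.01 -0.03 0 0 0 0 60;-0.01 -0.03 0 0 0 0 60;-0.01 -0.03 0 0 0 0 60;-0.01 -0.03 0 0 0 0 60;-0.01 -0.03 0 0 0 0 60;-0.01 -0.03 0 0 0 0 60';python3 -m creep '-0.01 -0.03 0 0 0 0 60;0 -0.03 0 0 0 0 60;0 -0.03 0 0 0 0 60;0 0 0 0 0 0 60;0 0 0 0 0 0 60'; python3 - <<'E'
from h import *
t,s=viewer.capture('top'),viewer.capture('scene')
cv2.imwrite('pics/t5.png',t[:,:,::-1]);cv2.imwrite('pics/s5.png',s[:,:,::-1])
g=np.hstack([crop(t,117,148,100,75,4),crop(s,255,210,130,98,400/130)[:300]])
g=np.vstack([g,np.hstack([crop(t,0,0,512,384,.78)[:298,:400],crop(s,0,0,512,384,.78)[:298,:400]])])
g=g[:,:,:]
cv2.imwrite('pics/z5.png',np.clip(g[:,:,::-1]*1.4,0,255).astype('uint8'))
E
```

```text
time: 22.92
tool_pos: [533.6, 184.1, 182.7]
tcp_rot: [3.138, 0.003, -0.725]
contact_force: [0.6, -0.8, 0.2]
grip_width: 54.8
finger_force: 0.0
time: 23.58
tool_pos: [464.3, -26.9, 224.5]
tcp_rot: [-3.141, -0.001, -0.724]
contact_force: [-0.3, -1.2, 0.1]
grip_width: 55.2
finger_force: 0.0
time: 24.0
tool_pos: [454.8, -116.9, 224.3]
tcp_rot: [-3.141, -0.001, -0.728]
contact_force: [0.1, 1.2, -0.6]
grip_width: 55.1
finger_force: 0.0Traceback (most recent call last):
  File "<stdin>", line 5, in <module>
    return _nx.concatenate(arrs, 0, dtype=dtype, casting=casting)
           ~~~~~~~~~~~~~~~^^^^^^^^^^^^^^^^^^^^^^^^^^^^^^^^^^^^^^^
ValueError: all the input array dimensions except for the concatenation axis must match exactly, but along dimension 1, the array at index 0 has size 800 and the array at index 1 has size 798
```

```bash
python3 - <<'E'
from h import *
t,s=cv2.imread('pics/t5.png'),cv2.imread('pics/s5.png')
g=np.hstack([crop(t,117,148,100,75,4),crop(s,255,210,130,98,400/130)[:300]])
g=np.vstack([g,np.hstack([cv2.resize(t,(400,300)),cv2.resize(s,(400,300))])])
cv2.imwrite('pics/z5.png',np.clip(g*1.4,0,255).astype('uint8'))
E
```

```text
(no output)
```

View pics/z5.png

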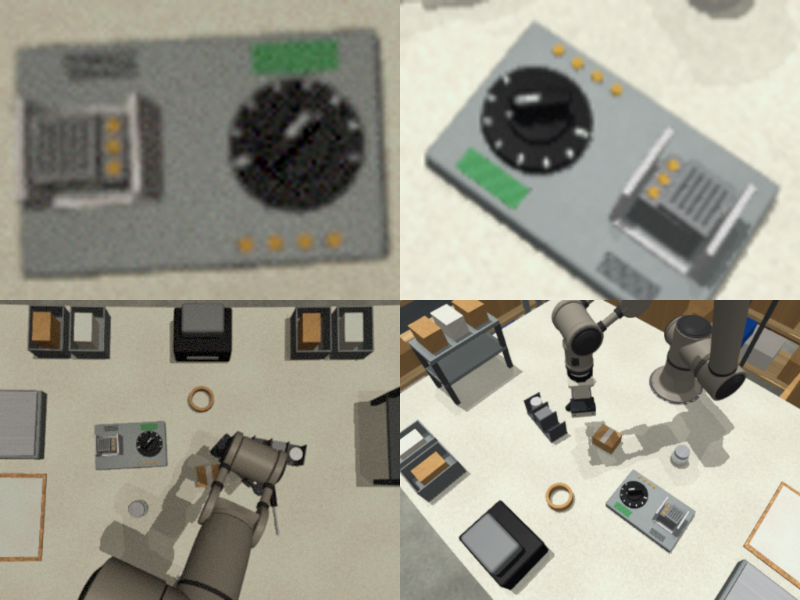

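The module sits seated in the cradle with its screws towards the switch. The pointer, at crop (288,135)→(308,113), lies at about -45° in the tester frame, which is the fifth click. Nothing else has moved and the arm is clear, so I'm handing in.

```bash
python3 -c "
from plant import order
print(order.close_job())"
```

```text
the job is handed in; nothing more can be done
None
```

The job is handed in at about 24 s: the module is upright on the cradle floor with its step towards the switch, and the switch was then turned clockwise to the fifth click; both were checked in the final pictures, but no verdict came back.

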